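# Wedge the jar row tight

### The arm

A 6-joint arm with a two-finger parallel gripper is mounted at the origin on the work surface. World frame = base frame: x ahead of the robot, y to its left, z up, the work surface at z = 0. Lengths are in m, angles in rad, forces in N, time in s.
With the tool pointing down it reaches from about 0.35 to 0.775 m from the base axis. Payload 5.5 kg.
Tool frame: the origin (TCP) lies at the very end of the fingers, on their centre line; the grasp point (between the pads) lies 19 mm behind it; z points along the fingers, y is the line along which they close (so a half turn about z gives the same grasp; the last joint's range is limited). The gripper opens to 85 mm and grips with 20 to 120 N. Pads are 22 mm wide; open, the fingers measure 114 mm over their backs; the gripper's body (76 mm by 85 mm) begins 54 mm behind the grasp point. The pads swing forward as they close: fully open they stand 13 mm farther back than shut.
Start: joints at [-1.383, 0.313, 0.046, 1.304, 0, 1.431], TCP at [0.185, -0.544, 0.231] pointing down, gripper open.
Joint ranges: [-2.76, 2.76], [-0.86, 1.69], [-1.03, 1.26], [-2.2, 2.34], [-1.47, 1.5], [-3.14, 3.14]. Speed limits (rad/s): [2.57, 2.57, 3.14, 3.14, 3.14, 3.14].

### API

Orientations are given as a unit quaternion [w, x, y, z].
In Python, from workcell import env, cams, ticket, spotter gives the robot as it stands.
- The arm moves only by the tool jog_arm, never from a script. Its argument "increments" is a list that holds one entry, the list of rows, each a list of 7 numbers: the shift along the tool's x, y, z in units of 0.25 m (1.0 is 0.25 m), then the turn, a rotation vector about the tool's x, y, z in units of 180 degrees (1.0 is 180 degrees), then the closure in counts, from 0 (fully open) to 255 (shut). A call has 1 to 20 rows; each row shifts and turns the commanded pose from where the row before left it, along the tool's axes as they then stand; what a row does not reach is not made up. A row lasts 1/10 s, in which the tool goes at most 50 mm and 8.59 degrees, less where a joint would pass 70% of its speed; a pose out of reach is approached as far as the arm can. A call with a number of a shift or a turn outside -1 to 1 is refused whole. A call with a gripper value outside its range is refused whole. The fingers move at their own pace and stop on an object; "force" is the grip in N (left out, the last holds). Time passes only in rows, so rows that do not move let the fingers close. It gives the time, the measured TCP pose, the force, the opening and the grip force at its end, in the units of the state.
- env.get_state(): the state, without advancing time (a new reading comes with each control period).
- cams.read_camera(name): name is "scene" or "side" or "wrist"; returns a dict with "pixels" (384x512x3 uint8, red, green, blue), "fx", "fy", "cx", "cy" (pixels), "xyz" and "attitude" of the camera in the world; the wrist camera has in their place "mount" (4x4, takes a point from camera to tool coordinates, whose origin is the TCP and whose axes are the flange's). Camera axes: x right, y down, z forward; pixel columns grow to the right and rows downward; lengths in m; the calibration is good to about 2 mm. The wrist camera is an equidistant fisheye: a pixel r from the principal point sees the ray r / f radians off the axis. A picture is of the moment at which its call begins: read the wrist's pose just before it. There is no depth.
- ticket.hand_in(): hands the job in; it is judged then, once.
Trained networks look in the newest picture that a camera, given by its name, has taken for a name from the list of things; names that differ only in an ending like _2 or _b are one class to them, and where a whole thing is asked for, a point or a joint stands for the part that bears it (a point fixed in the world has none). Each returns a list of dicts, best first, with "conf" (0 to 1); they miss things now and then, are a little off and sometimes report something else, mostly with a low value. They report only what shows in the picture. A call takes as long as a camera call. They do not tell look-alikes from the thing itself.
- spotter.find_in(target, camera): "uv" ([column, row] in pixels, amid what is visible of it).
- spotter.cut_out(target, camera): "region" (384x512 bool, what is visible of it) and "uv" ([column, row] in pixels, amid what is visible of it).
- spotter.landmark_of(target, camera): "uv" ([column, row] in pixels: a listed point, or the origin of a listed thing).
The state is a dict: "clock": time; "joint_pos": joint angles; "qvel": joint speeds; "tau": joint torques, N m; "tcp_pos": TCP position; "orientation": TCP orientation; "wrist_force": force on the tool from outside, world axes, zero at the start; "ft_torque": the same for the moment, N m; "finger_gap": finger opening in m; "grip_force": force on a finger pad.
Only numpy, scipy, OpenCV 4.12 (cv2) and the standard library are available. Lean on these libraries where they do the work, as an engineer would, in place of code of your own. Each camera call takes 0.05 s, during which the arm holds its last target. There are 200 camera calls.

### The job

The four square cream jars stand loose in the chrome rack on the counter. Push the wooden wedge, whose thin end already lies in the mouth of the gap between the last jar and the slanted end plate, on into that gap until the whole row is pressed together and wedge and jars have no play left. Leave the jars upright in the rack, the wedge flat on the counter, and everything else undisturbed.

Things in the scene. Friction and masses are not known exactly. Their poses are not given: they have to be found in the camera images.
- rack: Fixed bottomless chrome rack, 40 mm high, open at its front (-x). Origin on the counter; x front to back, y along the row, z up. Inner faces: back rail x = +32 mm; left end plate y = +176 mm; right end plate slanted from x -60, y -28 mm (front) to x +32, y -5 mm. Jars have 4 to 8 mm of play in all; pushed tight to the left plate they fill y 0 to 176 mm, fronts near x = -25 mm.
- wedge_home (a point): Point fixed to the rack, 17 mm above the counter, at x = -84, y = -17 mm in its frame, axes as the rack's: the centre of the wedge's butt comes here when the row is just tight (wedge turned like the rack). It lies 24 mm in front of the slanted plate's front edge. The push is a few N on the way and rises steeply (10 N and more) once tight; friction then keeps the wedge in.
- wedge: Loose wooden wedge, 104 mm long, 34 mm high, 55 g, flat on the counter, thin end in the mouth of the gap. Origin: centre of underside. x points from the butt (x -52 mm, y -17 to +17 mm) to the thin end (x +52 mm, y +9 to +17 mm, rounded). Side y = +17 mm is straight and faces jar_1; the other slants 1 in 4 like the rack's slanted plate. Starts within 3 degrees of the rack's yaw, 60 to 80 mm from home.
- wedge_butt (a point): Centre of the wedge's flat butt face (34 mm wide, 34 mm high), 17 mm above the counter: the face to push on, along the wedge's +x
- wedge_tip (a point): Centre of the wedge's thin end face, 17 mm above the counter
- jar_1: White square cream jar with round metal lid, 44 mm wide along the row, 56 mm deep, corners rounded, 42 mm high (54 mm with lid), about 0.12 kg, loose in the rack, number 1 counted from the gap. Origin at the centre of its underside, axes as the rack's. Tight in the row its centre is at y = 22 mm in the rack's frame.
- jar_2: White square cream jar with round metal lid, 44 mm wide along the row, 56 mm deep, corners rounded, 42 mm high (54 mm with lid), about 0.12 kg, loose in the rack, number 2 counted from the gap. Origin at the centre of its underside, axes as the rack's. Tight in the row its centre is at y = 66 mm in the rack's frame.
- jar_3: White square cream jar with round metal lid, 44 mm wide along the row, 56 mm deep, corners rounded, 42 mm high (54 mm with lid), about 0.12 kg, loose in the rack, number 3 counted from the gap. Origin at the centre of its underside, axes as the rack's. Tight in the row its centre is at y = 110 mm in the rack's frame.
- jar_4: White square cream jar with round metal lid, 44 mm wide along the row, 56 mm deep, corners rounded, 42 mm high (54 mm with lid), about 0.12 kg, loose in the rack, number 4 counted from the gap. Origin at the centre of its underside, axes as the rack's. Tight in the row its centre is at y = 154 mm in the rack's frame.
- trimmer: Bystander, loose: grey hair trimmer 130 mm long lying on the caddy's lower level. Origin at the centre of its underside.
- amber_jar: Bystander, loose: amber glass jar, 54 mm across, 75 mm tall, on the caddy's lower level. Origin at the centre of its underside.
- tweezer: Bystander, loose: steel tweezer on the caddy's upper level. Origin at the centre of its underside.
- comb: Bystander, loose: black comb 170 mm long on the caddy's upper level. Origin at the centre of its underside.
- mirror: Bystander, loose: round stand mirror, 245 mm tall, on a 120 mm base. Origin at the centre of its underside.
- round_tin: Bystander, loose: flat round metal tin, 66 mm across, 26 mm tall, on the counter in front of the jars. Origin at the centre of its underside.
- lotion: Bystander, loose: clear bottle, 44 mm across, 120 mm tall, beyond the slanted end of the rack. Origin at the centre of its underside.
- tumbler: Bystander, loose: white ceramic tumbler, 72 mm across, 95 mm tall. Origin at the centre of its underside.
- caddy: Fixed two-level chrome corner caddy, 240 by 240 mm, 322 mm tall, to the robot's right; origin under its centre. A bystander.
Mind the look-alikes: they are no part of the job. What is shaped like the jar_1 but purple is not meant. Leave any blue look-alike of the wedge alone.

How it is judged:
At the end, for the whole second after the job is handed in: Row closed up: jar_1 within 1.8 mm of tight (y over 20.2 mm in the rack's frame); wedge origin at x -40 to -20 mm there, within 0.08 rad of the rack, flat on the counter; jars upright (0.1 rad), on the counter, not pulled out (x over -12 mm); all at rest (y of jar_1 in the frame of rack above 0.0202 m and x of wedge in the frame of rack between -0.04 and -0.02 m and angle between the x axis of wedge and the x axis of rack, either way round below 0.08 rad and height (world z) of each of wedge, jar_1, jar_2, jar_3, jar_4 below 0.006 m and angle between each of wedge, jar_1, jar_2, jar_3, jar_4's own z axis and vertical below 0.1 rad and linear speed of each of wedge, jar_1, jar_2, jar_3, jar_4 below 0.01 m/s and x of each of jar_1, jar_2, jar_3, jar_4 in the frame of rack above -0.012 m); the robot touches nothing.
It fails at once if a jar is tipped (angle between any of jar_1, jar_2, jar_3, jar_4's own z axis and vertical above 0.35 rad).
It fails at once if a bystander is knocked over or moved more than 15 mm (distance of any of trimmer, amber_jar, tweezer, comb, mirror, round_tin, lotion, tumbler from where it was at the start of the episode above 0.015 m).
It also fails if it takes over 32 s, if anything falls off the work surface, if the arm or the gripper's body presses on something with over 40 N, if the wrist force passes 120 N, or if a joint passes its speed limit or range.

## Working session

There is one attempt and no reset: what is moved stays moved. The work goes in short steps, Python scripts to look and compute and a tool call to move; the robot and the scene stay as the last step left them, time stands still between calls to the robot, and variables do not carry over. Pictures are saved under pics/ and viewed, at most 10 in all, crops included, and the job is handed in when it is done.

Besides the shell and the picture viewer there is one more tool, called by a JSON object that holds its "api" and its "payload". jog_arm: Moves the arm, as the interface text tells. Shifts and turns lie within -1 to 1; 1 stands for 0.25 m of shift or 180 degrees of turn. Its arguments: {"type":"object","properties":{"increments":{"type":"array"},"force":{"type":"number"}},"required":["increments"]}

```bash
mkdir -p pics
cat > h.py <<'E'
import numpy as np, cv2
from scipy.spatial.transform import Rotation as R
from workcell import env, cams, ticket, spotter
def q2R(q): q=np.asarray(q,float); return R.from_quat(q[[1,2,3,0]]).as_matrix() if q.shape==(4,) else q
def shot(n,save=None):
    s=env.get_state(); c=cams.read_camera(n)
    if save: cv2.imwrite('pics/'+save,c['pixels'][:,:,::-1])
    if 'mount' in c:
        T=np.eye(4);T[:3,:3]=q2R(s['orientation']);T[:3,3]=s['tcp_pos'];T=T@np.array(c['mount'])
        c['R'],c['t'],c['fish']=T[:3,:3],T[:3,3],True
    else: c['R'],c['t'],c['fish']=q2R(c['attitude']),np.array(c['xyz']),False
    return c
def ray(c,uv):
    x=(uv[0]-c['cx'])/c['fx'];y=(uv[1]-c['cy'])/c['fy']
    if c['fish']:
        r=np.hypot(x,y);d=np.array([x*np.sinc(r/np.pi),y*np.sinc(r/np.pi),np.cos(r)])
    else: d=np.array([x,y,1.])
    return c['R']@d
def onz(c,uv,z):
    d=ray(c,uv);return c['t']+d*(z-c['t'][2])/d[2]
E
python3 - <<'E'
from h import *
s=env.get_state();print(s['clock'],s['tcp_pos'],s['orientation'],s['wrist_force'])
for n in ['scene','side','wrist']:
    c=shot(n,n+'0.png');print(n,c['t'],c['fx'],c['R'][:,2])
    for t,z in [('wedge_butt',.017),('wedge_tip',.017),('wedge',0),('wedge_home',.017),('rack',0),('jar_1',0),('round_tin',0),('lotion',0)]:
        for d in spotter.landmark_of(t,n)[:5]: print(t,np.round(d['uv']),round(d['conf'],2),np.round(onz(c,d['uv'],z),4))
E
```

```text
0.0 [ 0.18502118 -0.54387528  0.23042955] [-8.99345174e-04  9.86596907e-01  1.63173934e-01 -3.02349362e-05] [ 0.12265882 -0.62651604  0.37366994]
scene [ 1.43275627 -0.02460217  1.05616733] 403.56333728444326 [-0.69743735 -0.01561594 -0.7164756 ]
wedge_butt [263. 203.] 0.76 [ 0.4817 -0.0248  0.017 ]
wedge_butt [252. 190.] 0.67 [ 0.4193 -0.0636  0.017 ]
wedge_tip [225. 192.] 0.53 [ 0.4327 -0.1615  0.017 ]
wedge [238. 193.] 0.83 [ 0.4179 -0.1149  0.    ]
wedge [264. 214.] 0.6 [ 0.517  -0.0196  0.    ]
rack [265. 241.] 0.76 [ 0.6307 -0.0152  0.    ]
rack [284. 244.] 0.25 [0.6429 0.0462 0.    ]
jar_1 [272. 282.] 0.9 [0.7853 0.0105 0.    ]
jar_1 [270. 242.] 0.59 [0.6332 0.0037 0.    ]
jar_1 [283. 245.] 0.56 [0.6462 0.0439 0.    ]
jar_1 [296. 246.] 0.56 [0.6498 0.086  0.    ]
jar_1 [235. 222.] 0.53 [ 0.5535 -0.1172  0.    ]
round_tin [314. 226.] 0.79 [0.5605 0.1514 0.    ]
lotion [219. 250.] 0.59 [ 0.6739 -0.16    0.    ]
lotion [265. 206.] 0.45 [ 0.4769 -0.0179  0.    ]
lotion [339. 196.] 0.43 [0.4182 0.251  0.    ]
side [-0.30122199  0.78152449  1.08244886] 417.88910493166225 [ 0.5670431
[... 381 characters left out ...]
  0.    ]
wedge [211. 291.] 0.28 [0.4044 0.2613 0.    ]
wedge_home [243. 228.] 0.71 [ 0.5372 -0.0089  0.017 ]
wedge_home [240. 223.] 0.33 [ 0.5655 -0.0179  0.017 ]
rack [227. 221.] 0.61 [ 0.6214 -0.0021  0.    ]
jar_1 [258. 215.] 0.65 [ 0.5615 -0.1142  0.    ]
jar_1 [213. 225.] 0.62 [0.6398 0.0515 0.    ]
jar_1 [200. 200.] 0.6 [ 0.7948 -0.0098  0.    ]
jar_1 [193. 235.] 0.57 [0.6489 0.141  0.    ]
jar_1 [363. 160.] 0.43 [ 0.5011 -0.7455  0.    ]
round_tin [238. 222.] 0.6 [ 0.5879 -0.0266  0.    ]
lotion [248. 231.] 0.73 [ 0.5238 -0.0185  0.    ]
lotion [246. 198.] 0.7 [ 0.672  -0.1521  0.    ]
wrist [ 0.258861   -0.51956075  0.37521543] 297.3186396354542 [-0.28654687 -0.09753172 -0.9530889 ]
```

```bash
cd pics && python3 -c "
import cv2,numpy as np
a=cv2.imread('scene0.png');b=cv2.imread('wrist0.png');c=cv2.imread('side0.png')
cv2.imwrite('all.png',cv2.resize(np.hstack([a,c]),(800,300)));"
```

```text
(no output)
```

View pics/scene0.png

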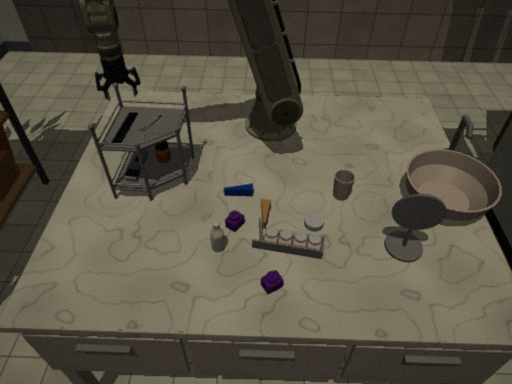

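View pics/side0.png

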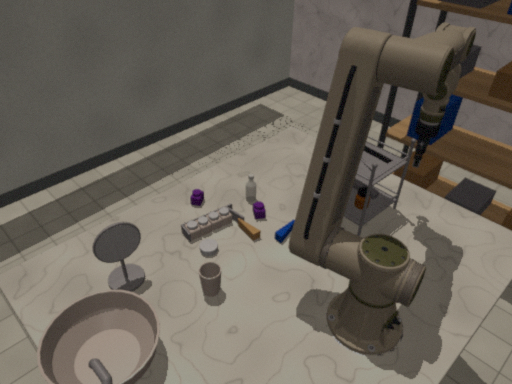

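The scene view shows the orange wedge at about (266,210), with its tip at the rack (rack 255–323, 240). The blue wedge look-alike is at (238,190), purple jars at (235,220) and (272,282), and the tin at (314,221). The caddy (95–190, 85–205) stands between the gripper and the target.

Run:
```python
from h import *
c=shot('scene')
for t in ['caddy','tumbler']:
    for d in spotter.landmark_of(t,'scene')[:2]: print(t,d['uv'],d['conf'],onz(c,d['uv'],0))
for uv,z in [((113,193),0),((147,205),0),((190,180),0),((97,125),.322),((137,133),.322),((185,90),.322),((118,85),.322)]: print(uv,z,np.round(onz(c,uv,z),3))
im=cv2.resize(c['pixels'][180:270,200:340,::-1],(784,504),interpolation=cv2.INTER_CUBIC);cv2.imwrite('pics/crop1.png',im)
```

```text
caddy [155.5, 172.9] 0.8 [ 0.32466614 -0.43588987  0.        ]
caddy [299.5, 242.8] 0.52 [0.63493014 0.09827501 0.        ]
tumbler [338.7, 192.7] 0.58 [0.40266022 0.25092153 0.        ]
tumbler [310.6, 248.5] 0.16 [0.65635063 0.1329575  0.        ]
(113, 193) 0 [ 0.436 -0.567  0.   ]
(147, 205) 0 [ 0.489 -0.432  0.   ]
(190, 180) 0 [ 0.358 -0.299  0.   ]
(97, 125) 0.322 [ 0.461 -0.529  0.322]
(137, 133) 0.322 [ 0.495 -0.4    0.322]
(185, 90) 0.322 [ 0.257 -0.295  0.322]
(118, 85) 0.322 [ 0.236 -0.526  0.322]
```

View pics/crop1.png

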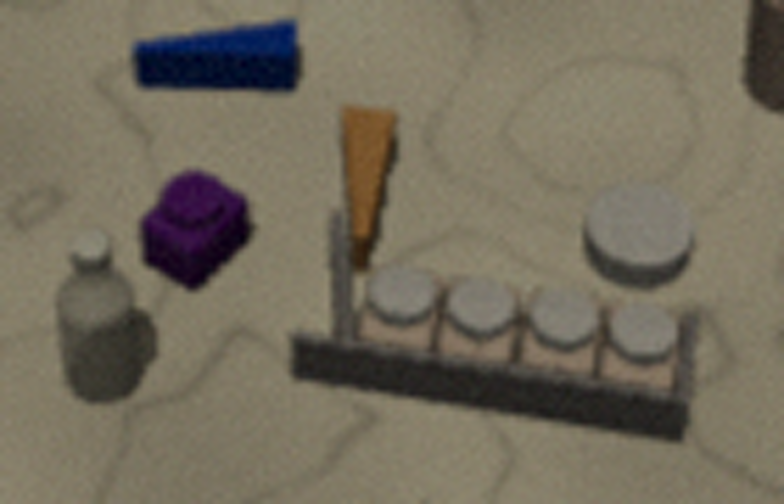

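View pics/wrist0.png

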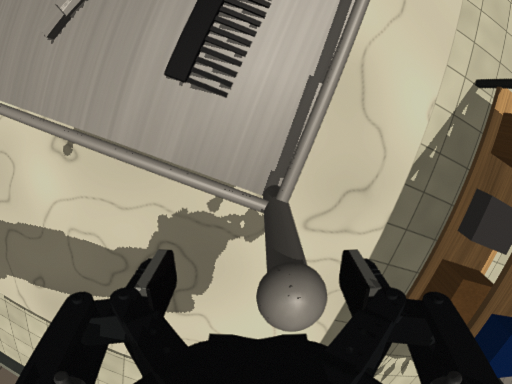

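The side view agrees: the tumbler and tin are well clear. The wrist view shows a caddy post knob at (292,297) right beside the fingers, so I'll go straight up first, then cross while turning.

{"api": "jog_arm", "payload": {"increments": [[[0, 0, -0.2, 0, 0, 0, 255], [0, 0, -0.2, 0, 0, 0, 255], [0, 0, -0.2, 0, 0, 0, 255], [0, 0, -0.2, 0, 0, 0, 255]]], "force": 100}}

```text
clock: 1.9
tcp_pos: [0.185, -0.5439, 0.4336]
orientation: [0.001, 0.987, 0.163, 0.0]
wrist_force: [0.0, -1.9, -0.1]
finger_gap: 0.0284
grip_force: 0.0
```

Run:
```python
import numpy as np
y=.329;d=np.array([.255,.524])/18/.25
for i in range(18):
    c,s=np.cos(y),np.sin(y);print([round(float(c*d[0]+s*d[1]),3),round(float(s*d[0]-c*d[1]),3),0,0,0,-.047,255],end=',');y+=.047*np.pi
print(y)
```

```text
[0.091, -0.092, 0, 0, 0, -0.047, 255],[0.104, -0.077, 0, 0, 0, -0.047, 255],[0.114, -0.061, 0, 0, 0, -0.047, 255],[0.122, -0.044, 0, 0, 0, -0.047, 255],[0.127, -0.026, 0, 0, 0, -0.047, 255],[0.129, -0.007, 0, 0, 0, -0.047, 255],[0.129, 0.013, 0, 0, 0, -0.047, 255],[0.126, 0.031, 0, 0, 0, -0.047, 255],[0.12, 0.05, 0, 0, 0, -0.047, 255],[0.111, 0.067, 0, 0, 0, -0.047, 255],[0.1, 0.082, 0, 0, 0, -0.047, 255],[0.087, 0.096, 0, 0, 0, -0.047, 255],[0.072, 0.108, 0, 0, 0, -0.047, 255],[0.055, 0.117, 0, 0, 0, -0.047, 255],[0.037, 0.124, 0, 0, 0, -0.047, 255],[0.019, 0.128, 0, 0, 0, -0.047, 255],[-0.0, 0.13, 0, 0, 0, -0.047, 255],[-0.019, 0.128, 0, 0, 0, -0.047, 255],2.9867873849369655
```

{"api": "jog_arm", "payload": {"increments": [[[0.091, -0.092, 0, 0, 0, -0.047, 255], [0.104, -0.077, 0, 0, 0, -0.047, 255], [0.114, -0.061, 0, 0, 0, -0.047, 255], [0.122, -0.044, 0, 0, 0, -0.047, 255], [0.127, -0.026, 0, 0, 0, -0.047, 255], [0.129, -0.007, 0, 0, 0, -0.047, 255], [0.129, 0.013, 0, 0, 0, -0.047, 255], [0.126, 0.031, 0, 0, 0, -0.047, 255], [0.12, 0.05, 0, 0, 0, -0.047, 255], [0.111, 0.067, 0, 0, 0, -0.047, 255], [0.1, 0.082, 0, 0, 0, -0.047, 255], [0.087, 0.096, 0, 0, 0, -0.047, 255], [0.072, 0.108, 0, 0, 0, -0.047, 255], [0.055, 0.117, 0, 0, 0, -0.047, 255], [0.037, 0.124, 0, 0, 0, -0.047, 255], [0.019, 0.128, 0, 0, 0, -0.047, 255], [0, 0.13, 0, 0, 0, -0.047, 255], [-0.019, 0.128, 0, 0, 0, -0.047, 255], [0, 0, 0.2, 0, 0, 0, 255], [0, 0, 0.2, 0, 0, 0, 255]]]}}

```text
clock: 3.9
tcp_pos: [0.4425, -0.0197, 0.3315]
orientation: [0.003, 0.077, 0.997, -0.0]
wrist_force: [0.6, 0.0, 0.1]
finger_gap: 0.0001
grip_force: 0.0
```

Run:
```python
from h import *
s=env.get_state();print(s['clock'],s['tcp_pos'],s['orientation'],s['joint_pos'],s['finger_gap'])
c=shot('wrist','wrist1.png')
for t,z in [('wedge_butt',.017),('wedge_tip',.017),('wedge',0),('wedge_home',.017),('rack',0),('jar_1',0)]:
    for d in spotter.landmark_of(t,'wrist')[:6]: print(t,np.round(d['uv']),round(d['conf'],2),np.round(onz(c,d['uv'],z),4))
```

```text
3.9 [ 0.4425128  -0.01968985  0.33147931] [ 2.65297019e-03  7.65291535e-02  9.97063710e-01 -4.57046546e-04] [-2.25991112e-01  3.96856893e-02 -4.47146239e-02  1.48101312e+00
 -1.14219485e-04 -7.27827584e-02] 6.280401403236123e-05
wedge_butt [230. 143.] 0.95 [ 0.4181 -0.059   0.017 ]
wedge_butt [266. 172.] 0.58 [ 0.4721 -0.0117  0.017 ]
wedge_tip [168. 158.] 0.88 [ 0.4251 -0.1631  0.017 ]
wedge [267. 198.] 0.93 [ 0.5221 -0.0164  0.    ]
wedge [194. 142.] 0.6 [ 0.4094 -0.1183  0.    ]
wedge [ 41. 142.] 0.38 [ 0.343  -0.4291  0.    ]
wedge_home [272. 212.] 0.61 [ 0.5421 -0.0109  0.017 ]
jar_1 [358. 251.] 0.89 [0.653  0.1388 0.    ]
jar_1 [315. 250.] 0.77 [ 0.6341  0.0564 -0.    ]
jar_1 [  5. 157.] 0.73 [ 0.3447 -0.5509  0.    ]
jar_1 [336. 251.] 0.65 [0.6444 0.0965 0.    ]
jar_1 [217. 230.] 0.58 [ 0.5667 -0.1111  0.    ]
jar_1 [290. 253.] 0.57 [0.6319 0.0113 0.    ]
```

View pics/wrist1.png

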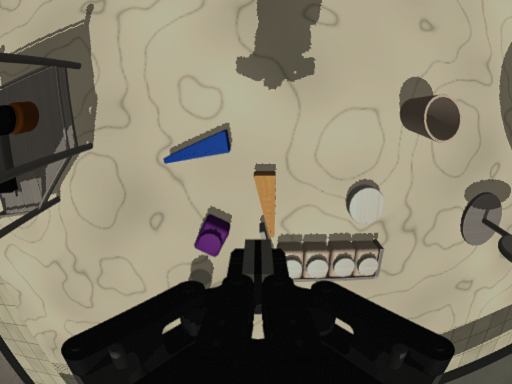

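The wrist view shows the wedge with its butt at (265,170) and tip at (273,235), the tip in the mouth of the rack; the fingers are shut. The tool is already turned close to the rack's yaw. Next I lower behind the butt and measure there.

{"api": "jog_arm", "payload": {"increments": [[[0.068, 0.05, 0.17, 0, 0, 0, 255], [0, 0, 0.17, 0, 0, 0, 255], [0, 0, 0.17, 0, 0, 0, 255], [0, 0, 0.17, 0, 0, 0, 255], [0, 0, 0.17, 0, 0, 0, 255], [0, 0, 0, 0, 0, 0, 255]]]}}

```text
clock: 4.85
tcp_pos: [0.4254, -0.0057, 0.1173]
orientation: [-0.002, 0.078, 0.997, 0.0]
wrist_force: [-0.5, 1.3, -0.3]
finger_gap: 0.0
grip_force: 0.0
```

```bash
cat > m.py <<'E'
from h import *
import sys
s=env.get_state();print(s['clock'],s['tcp_pos'],s['orientation'],s['wrist_force'])
c=shot('wrist',sys.argv[1])
hsv=cv2.cvtColor(c['pixels'],cv2.COLOR_RGB2HSV)
m=((hsv[...,0]>8)&(hsv[...,0]<22)&(hsv[...,1]>110)&(hsv[...,2]>60)).astype(np.uint8)
n,l,st,ce=cv2.connectedComponentsWithStats(m);
for i in np.argsort(-st[1:,4])[:3]+1: print('orange',st[i],ce[i])
for t,z in [('wedge_butt',.017),('wedge_tip',.017),('wedge',0),('wedge_home',.017),('jar_1',0)]:
    for d in spotter.landmark_of(t,'wrist')[:6]:
        if d['conf']>.4: print(t,np.round(d['uv']),round(d['conf'],2),np.round(onz(c,d['uv'],z),4))
E
python3 m.py wrist2.png
```

```text
4.85 [ 0.42537913 -0.00568408  0.1172777 ] [-1.62529709e-03  7.82574962e-02  9.96931840e-01  1.72238664e-04] [-0.45928615  1.27562724 -0.30447738]
orange [256 314   8  22  80] [260.075 321.85 ]
orange [242 241   1   1   1] [242. 241.]
orange [273 243   1   1   1] [273. 243.]
wedge_butt [196. 192.] 0.86 [ 0.4122 -0.0582  0.017 ]
wedge_tip [ 99. 223.] 0.93 [ 0.4268 -0.1644  0.017 ]
wedge_tip [270. 330.] 0.41 [ 0.5774 -0.0167  0.017 ]
wedge [144. 197.] 0.6 [ 0.4136 -0.1153  0.    ]
jar_1 [182. 318.] 0.68 [ 0.5615 -0.1161  0.    ]
```

View pics/wrist2.png

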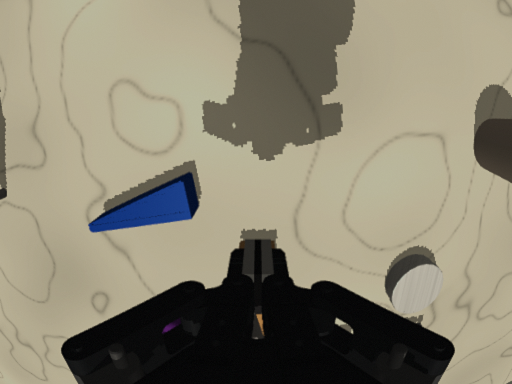

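The wrist view shows the fingers hiding the wedge. The butt's shadow at (242–277, 232) is centred on the fingers, so lateral alignment looks good. I'll get the wedge outline from the earlier picture.

Run:
```python
from h import *
im=cv2.imread('pics/wrist1.png');hsv=cv2.cvtColor(im,cv2.COLOR_BGR2HSV)
m=((hsv[...,0]>8)&(hsv[...,0]<22)&(hsv[...,1]>110)&(hsv[...,2]>100))
c=cams.read_camera('wrist')
T=np.eye(4);T[:3,:3]=q2R([2.65297019e-03,7.65291535e-02,9.97063710e-01,-4.57046546e-04]);T[:3,3]=[.4425128,-.01968985,.33147931];T=T@np.array(c['mount'])
c['R'],c['t'],c['fish']=T[:3,:3],T[:3,3],True
for r in range(168,238,4):
    x=np.where(m[r,240:290])[0]+240
    if len(x): print(r,x.min(),x.max(),np.round(onz(c,(x.min()-.5,r),.034)[:2],4),np.round(onz(c,(x.max()+.5,r),.034)[:2],4))
s=np.array([[.6319,.0113],[.6341,.0564],[.6444,.0965],[.653,.1388]]);print(np.polyfit(s[:,1],s[:,0],1))
```

```text
176 254 275 [ 0.4723 -0.0307] [0.4774 0.0026]
180 255 275 [ 0.4788 -0.0301] [0.4837 0.0017]
184 256 274 [ 0.4853 -0.0296] [ 0.4898 -0.0007]
188 257 274 [ 0.4919 -0.0291] [ 0.4961 -0.0016]
192 258 274 [ 0.4985 -0.0285] [ 0.5025 -0.0025]
196 259 274 [ 0.5052 -0.028 ] [ 0.509  -0.0033]
200 260 274 [ 0.5119 -0.0275] [ 0.5155 -0.0042]
204 261 274 [ 0.5187 -0.0269] [ 0.5221 -0.0051]
208 262 274 [ 0.5256 -0.0264] [ 0.5287 -0.006 ]
212 263 274 [ 0.5325 -0.0258] [ 0.5354 -0.007 ]
216 264 274 [ 0.5395 -0.0252] [ 0.5422 -0.0079]
220 265 274 [ 0.5466 -0.0247] [ 0.5491 -0.0088]
224 266 274 [ 0.5537 -0.0241] [ 0.556  -0.0097]
228 267 273 [ 0.561  -0.0235] [ 0.5628 -0.0123]
232 268 273 [ 0.5683 -0.0229] [ 0.5698 -0.0132]
236 269 272 [ 0.5757 -0.0223] [ 0.5768 -0.0158]
[0.17317488 0.627732  ]
```

{"api": "jog_arm", "payload": {"increments": [[[0, 0, 0.14, 0, 0, 0, 255], [0, 0, 0.14, 0, 0, 0, 255], [0, 0, 0.14, 0, 0, 0, 255], [-0.05, 0, 0, 0, 0, 0, 255], [-0.05, 0, 0, 0, 0, 0, 255], [-0.03, 0, 0, 0, 0, 0, 255], [-0.02, 0, 0, 0, 0, 0, 255], [-0.02, 0, 0, 0, 0, 0, 255], [-0.02, 0, 0, 0, 0, 0, 255], [-0.02, 0, 0, 0, 0, 0, 255], [-0.02, 0, 0, 0, 0, 0, 255], [-0.02, 0, 0, 0, 0, 0, 255], [-0.02, 0, 0, 0, 0, 0, 255], [-0.02, 0, 0, 0, 0, 0, 255]]]}}

```text
clock: 6.6
tcp_pos: [0.4976, -0.0167, 0.0137]
orientation: [-0.0, 0.078, 0.997, 0.0]
wrist_force: [-1.3, 1.5, 0.7]
finger_gap: -0.0003
grip_force: 0.6
```

```bash
cat > n.py <<'E'
from h import *
import sys
s=env.get_state();print(s['clock'],s['tcp_pos'],s['wrist_force'])
for n in ['scene','side']:
    c=shot(n,n+sys.argv[1]+'.png')
    for t,z in [('wedge_butt',.017),('wedge_tip',.017),('wedge_home',.017)]:
        for d in spotter.landmark_of(t,n)[:3]:
            p=onz(c,d['uv'],z)
            if d['conf']>.4 and p[0]>.45: print(n,t,np.round(d['uv']),round(d['conf'],2),np.round(p,4))
a=cv2.imread('pics/scene%s.png'%sys.argv[1])[180:270,220:340];b=cv2.imread('pics/side%s.png'%sys.argv[1])[185:265,170:290]
cv2.imwrite('pics/c%s.png'%sys.argv[1],np.hstack([cv2.resize(a,(400,300),interpolation=cv2.INTER_CUBIC),cv2.resize(b,(400,300),interpolation=cv2.INTER_CUBIC)]))
E
python3 n.py 3
```

```text
6.6 [ 0.49764559 -0.01673771  0.01369708] [-1.32054567  1.51901222  0.69518503]
scene wedge_butt [263. 211.] 0.74 [ 0.5178 -0.022   0.017 ]
scene wedge_tip [260. 232.] 0.49 [ 0.6082 -0.0297  0.017 ]
scene wedge_home [268. 213.] 0.6 [ 0.525  -0.0075  0.017 ]
side wedge_butt [250. 230.] 0.69 [ 0.5097 -0.0157  0.017 ]
side wedge_tip [233. 216.] 0.41 [ 0.6104 -0.0239  0.017 ]
side wedge_home [213. 225.] 0.61 [0.6273 0.0645 0.017 ]
side wedge_home [244. 226.] 0.56 [ 0.5428 -0.0174  0.017 ]
```

View pics/c3.png

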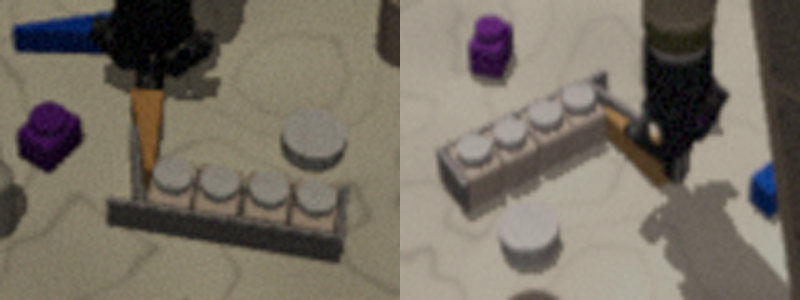

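The wedge sits straight against the fingers and is sliding into the gap; blue wedge and tin are clear. Pushing on.

{"api": "jog_arm", "payload": {"increments": [[[-0.02, 0, 0, 0, 0, 0, 255], [-0.02, 0, 0, 0, 0, 0, 255], [-0.016, 0, 0, 0, 0, 0, 255], [-0.012, 0, 0, 0, 0, 0, 255], [-0.012, 0, 0, 0, 0, 0, 255]]]}}

```text
clock: 7.5
tcp_pos: [0.5171, -0.0198, 0.0136]
orientation: [-0.0, 0.078, 0.997, 0.0]
wrist_force: [-1.7, 1.1, 0.5]
finger_gap: 0.0002
grip_force: 0.9
```

{"api": "jog_arm", "payload": {"increments": [[[-0.006, 0, 0, 0, 0, 0, 255], [-0.006, 0, 0, 0, 0, 0, 255]]]}}

```text
clock: 7.7
tcp_pos: [0.52, -0.0203, 0.0136]
orientation: [-0.0, 0.078, 0.997, 0.0]
wrist_force: [-0.8, 1.7, -1.3]
finger_gap: -0.0002
grip_force: 0.9
```

{"api": "jog_arm", "payload": {"increments": [[[-0.006, 0, 0, 0, 0, 0, 255], [-0.006, 0, 0, 0, 0, 0, 255]]]}}

```text
clock: 7.9
tcp_pos: [0.5231, -0.0208, 0.0137]
orientation: [-0.0, 0.078, 0.997, -0.0]
wrist_force: [-1.4, -0.2, -0.1]
finger_gap: -0.0001
grip_force: 1.0
```

{"api": "jog_arm", "payload": {"increments": [[[-0.006, 0, 0, 0, 0, 0, 255], [-0.006, 0, 0, 0, 0, 0, 255]]]}}

```text
clock: 8.1
tcp_pos: [0.5259, -0.0212, 0.0137]
orientation: [-0.0, 0.078, 0.997, 0.0]
wrist_force: [-1.6, 1.3, -0.5]
finger_gap: -0.0001
grip_force: 1.3
```

{"api": "jog_arm", "payload": {"increments": [[[-0.006, 0, 0, 0, 0, 0, 255], [-0.006, 0, 0, 0, 0, 0, 255]]]}}

```text
clock: 8.3
tcp_pos: [0.5275, -0.0214, 0.0135]
orientation: [-0.002, 0.078, 0.997, 0.0]
wrist_force: [-7.1, 1.4, 3.4]
finger_gap: -0.0001
grip_force: 4.1
```

{"api": "jog_arm", "payload": {"increments": [[[-0.006, 0, 0, 0, 0, 0, 255]]]}}

```text
clock: 8.4
tcp_pos: [0.5275, -0.0215, 0.0132]
orientation: [-0.003, 0.078, 0.997, 0.0]
wrist_force: [-10.9, 2.2, 5.9]
finger_gap: 0.0
grip_force: 5.5
```

{"api": "jog_arm", "payload": {"increments": [[[-0.006, 0, 0, 0, 0, 0, 255], [-0.006, 0, 0, 0, 0, 0, 255], [0, 0, 0, 0, 0, 0, 255]]]}}

```text
clock: 8.7
tcp_pos: [0.5274, -0.0215, 0.0125]
orientation: [-0.006, 0.078, 0.997, 0.0]
wrist_force: [-14.3, 2.3, 7.8]
finger_gap: 0.0003
grip_force: 7.2
```

```bash
python3 n.py 4
```

```text
8.7 [ 0.52744715 -0.02152792  0.01250927] [-14.27877957   2.28374018   7.78435579]
scene wedge_butt [265. 215.] 0.75 [ 0.5361 -0.0159  0.017 ]
scene wedge_tip [263. 241.] 0.47 [ 0.6453 -0.0198  0.017 ]
scene wedge_home [312. 248.] 0.67 [0.6651 0.136  0.017 ]
side wedge_butt [243. 227.] 0.69 [ 0.5407 -0.0092  0.017 ]
side wedge_tip [229. 214.] 0.43 [ 0.6292 -0.0195  0.017 ]
```

View pics/c4.png

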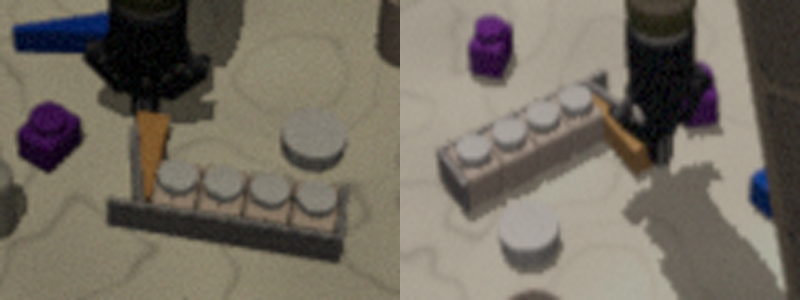

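The jar row is closed with no visible gaps, and the wedge is deep in the gap near home. One more firm nudge, then back off and lift.

{"api": "jog_arm", "payload": {"increments": [[[-0.008, 0, 0, 0, 0, 0, 255], [-0.008, 0, 0, 0, 0, 0, 255], [0, 0, 0, 0, 0, 0, 255]]]}}

```text
clock: 9.4
tcp_pos: [0.5275, -0.0215, 0.0116]
orientation: [-0.009, 0.078, 0.997, 0.0]
wrist_force: [-21.5, 3.1, 10.7]
finger_gap: -0.0001
grip_force: 11.0
```

{"api": "jog_arm", "payload": {"increments": [[[0.03, 0, 0, 0, 0, 0, 255], [0.04, 0, 0, 0, 0, 0, 255], [0.08, 0, 0, 0, 0, 0, 255], [0.12, 0, 0, 0, 0, 0, 255], [0, 0, -0.16, 0, 0, 0, 255], [0, 0, -0.2, 0, 0, 0, 255], [0, 0, -0.2, 0, 0, 0, 255], [0, 0, -0.2, 0, 0, 0, 255], [0, 0, -0.2, 0, 0, 0, 255], [0, 0, 0, 0, 0, 0, 255]]]}}

```text
clock: 10.4
tcp_pos: [0.4753, -0.0136, 0.2619]
orientation: [0.008, 0.078, 0.997, -0.001]
wrist_force: [0.4, -0.5, -0.3]
finger_gap: -0.0001
grip_force: 0.0
```

```bash
python3 m.py wrist5.png && python3 n.py 5 && python3 -c "
import cv2;a=cv2.imread('pics/wrist5.png')[140:300,200:420];cv2.imwrite('pics/w5.png',cv2.resize(a,(770,560),interpolation=cv2.INTER_CUBIC))"
```

```text
10.4 [ 0.47530014 -0.01359214  0.26187767] [ 0.00787738  0.07795955  0.99692474 -0.00114672] [ 0.35947296 -0.45223204 -0.26901136]
orange [254 208  25  41 685] [267.59270073 225.78248175]
orange [277 209   1   1   1] [277. 209.]
wedge_butt [215. 122.] 0.94 [ 0.4143 -0.0602  0.017 ]
wedge_butt [266. 205.] 0.82 [ 0.5383 -0.0126  0.017 ]
wedge_tip [144. 145.] 0.8 [ 0.4261 -0.1647  0.017 ]
wedge_tip [502. 212.] 0.47 [0.6245 0.4179 0.017 ]
wedge [267. 236.] 0.76 [ 0.5953 -0.0185  0.    ]
wedge [178. 125.] 0.59 [ 0.4095 -0.1148  0.    ]
jar_1 [342. 257.] 0.96 [0.6524 0.0962 0.    ]
jar_1 [289. 256.] 0.94 [0.6358 0.011  0.    ]
jar_1 [319. 254.] 0.74 [0.6397 0.0583 0.    ]
jar_1 [366. 252.] 0.6 [0.6525 0.1374 0.    ]
10.7 [ 0.47008866 -0.01248154  0.25237191] [0.0388257  0.20946062 0.95632592]
scene wedge_butt [265. 218.] 0.65 [ 0.5464 -0.0171  0.017 ]
scene wedge_butt [220. 249.] 0.43 [ 0.6798 -0.1559  0.017 ]
scene wedge_tip [262. 238.] 0.69 [ 0.6342 -0.0239  0.017 ]
scene wedge_home [219. 249.] 0.58 [ 0.6807 -0.1578  0.017 ]
side wedge_butt [242. 225.] 0.59 [ 0.5519 -0.0167  0.017 ]
side wedge_tip [226. 211.] 0.59 [ 0.652  -0.0257  0.017 ]
side wedge_home [244. 227.] 0.7 [ 0.5379 -0.0153  0.017 ]
```

View pics/w5.png

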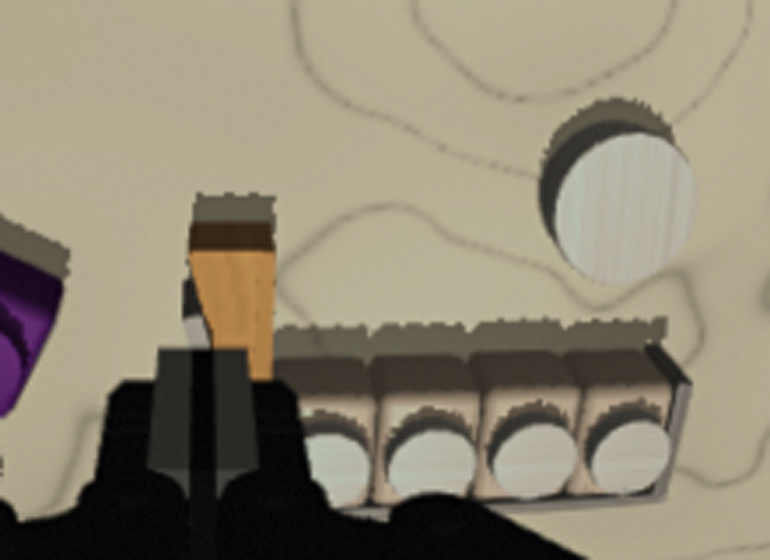

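The wedge butt is about (233,235) in the crop, its straight side flush on jar_1. All four jars are in contact with each other and the left plate, and the tin has not moved. The robot is clear.

```bash
python3 -c "
from workcell import ticket
print(ticket.hand_in())"
```

```text
the job is handed in; nothing more can be done
None
```

I pushed the wedge in until the push met firm resistance (about 22 N). The last pictures show the row closed up, the wedge near its home point and the robot clear. The job is handed in; no verdict came back.

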